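# Slide the pepper mill into its bay

## Task

Gently push the wooden pepper mill across the worktop into the empty bay of the condiment rack, the one with the green felt disc, until its foot is wholly inside the bay. Slide it upright on the worktop: do not grip it, lift it or let it tip. Leave the oil bottle, the salt shaker, the cup and the tin where they stand.

Things in the scene. Friction and masses are not known exactly. Their poses are not given: they have to be found in the camera images.
- pepper_mill: Loose upright wooden pepper mill, 170 mm tall, round foot 58 mm across, waisted, head 48 mm across; 0.13 to 0.25 kg. Origin at the centre of its underside, z up the mill; its yaw means nothing. It slides on the worktop when pushed within about 30 mm of the bottom and tips when pushed much higher.
- rack: Fixed dark wooden condiment rack without a floor: back rail 12 mm thick, 45 high; four dividers 10 thick, 30 high, with round front ends; three bays side by side, 84 wide, 90 deep. Origin on the worktop, centre of the middle bay; x points from open front to back, y along the back rail. Bay centres at y = -94, 0, +94 mm; divider ends at x = -50, back rail's inner face at x = +45.
- pad: Flat green felt disc, 72 mm across, less than 1 mm thick (no obstacle), fixed on the worktop at the centre of the empty bay, which may be any of the three. Origin at its centre, axes parallel to the rack's.
- oil_bottle: Loose dark green oil bottle with a yellow cap, 58 mm across, 282 mm tall, standing in another bay; leave it alone. Origin at the centre of its underside.
- salt_shaker: Loose glass salt shaker with a grey cap, 44 mm across, 90 mm tall, standing in the third bay; leave it alone. Origin at the centre of its underside.
- tea_cup: Loose white cup with a diamond pattern, 86 x 120 x 101 mm with its handle, standing to the right of the work; leave it alone. Origin at the centre of its underside.
- tuna_tin: Loose low round tin, 86 mm across, 40 mm high, standing to the left of the work; leave it alone. Origin at the centre of its underside.

How it is judged:
At the end, for the whole second after the job is handed in: The mill stands upright and at rest on the worktop with its foot inside the bay that has the green disc: within 21 mm of the disc's centre along the bay and 19 mm across it (x of pepper_mill in the frame of pad between -0.021 and 0.021 m and y of pepper_mill in the frame of pad between -0.019 and 0.019 m and height (world z) of pepper_mill below 0.004 m and angle between pepper_mill's own z axis and vertical below 0.08 rad and linear speed of pepper_mill below 0.01 m/s); the robot touches nothing.
It fails at once if the mill is lifted off the worktop (underside centre more than 12 mm up) (height (world z) of pepper_mill above 0.012 m).
It fails at once if the mill tips by more than 0.2 rad (angle between pepper_mill's own z axis and vertical above 0.2 rad).
It fails at once if the mill is gripped or shoved hard (more than 20 N from the fingers) (contact force between the fingers and pepper_mill above 20 N).
It fails at once if the oil bottle or the salt shaker is moved by more than 15 mm or tipped (distance of any of oil_bottle, salt_shaker from where it was at the start of the episode above 0.015 m or angle between any of oil_bottle, salt_shaker's own z axis and vertical above 0.15 rad).
It fails at once if the cup or the tin is moved by more than 15 mm (distance of any of tea_cup, tuna_tin from where it was at the start of the episode above 0.015 m).
It also fails if it takes over 64 s, if anything falls off the work surface, if the arm or the gripper's body presses on something with over 40 N, if the wrist force passes 120 N, or if a joint passes its speed limit or range.

## Robot

A 6-joint arm with a two-finger parallel gripper is mounted at the origin on a cart in front of the work surface, level with it; the furniture and walls round the work are solid. World frame = base frame: x ahead of the robot, y to its left, z up, the work surface at z = 0. Lengths are in m, angles in rad, forces in N, time in s.
With the tool pointing down it reaches from about 0.375 to 0.9 m from the base axis. Payload 3.1 kg.
Tool frame: the origin (TCP) lies between the finger pads; the fingertips stand manip.nose_length ahead of it and the grasp point (between the pads) lies 5 mm behind it (manip.nose_length is the distance from the TCP to the fingertips, in m); z points along the fingers, y is the line along which they close (so a half turn about z gives the same grasp; the last joint's range is limited). The gripper opens to 85 mm and grips with 20 to 120 N. Pads are 22 mm wide; open, the fingers measure 114 mm over their backs; the gripper's body (76 mm by 85 mm) begins 54 mm behind the grasp point. The pads swing forward as they close: fully open they stand 13 mm farther back than shut.
Start: joints at [1.04, 0.527, 1.433, -0, 1.181, -0.178], TCP at [0.215, 0.587, 0.245] pointing down, gripper open.
Joint ranges: [-3.08, 3.08], [-0.75, 2.2], [0.22, 2.44], [-1.43, 4.57], [0, 2.65], [-2.85, 2.85]. Speed limits (rad/s): [2.79, 2.79, 3.14, 3.14, 3.14, 3.14].

## Interface

Orientations are given as a unit quaternion [x, y, z, w].
In Python, from station import monitor, eyes, job, manip gives the robot as it stands.
- The arm moves only by the shell command python3 -m pendant 'ROWS' [FORCE]. ROWS is JSON, a list that holds one entry, the list of rows, each a list of 7 numbers: the shift along the tool's x, y, z as a fraction of full scale, then the turn, a rotation vector about the tool's x, y, z as a fraction of full scale, then the opening, from 0 (shut) to 1 (fully open). A call has 1 to 20 rows; each row shifts and turns the commanded pose from where the row before left it, along the tool's axes as they then stand; what a row does not reach is not made up. Full scale, the value 1, is 800 mm for a shift and 0.12 rad for a turn. A row lasts 1/10 s, in which the tool goes at most 50 mm and 8.59 degrees, less where a joint would pass 70% of its speed; a pose out of reach is approached as far as the arm can. A call with a number of a shift or a turn outside -1 to 1 is refused whole. A call with a gripper value outside its range is refused whole. The fingers move at their own pace and stop on an object; FORCE is the grip in N (left out, the last holds). Time passes only in rows, so rows that do not move let the fingers close. It gives the time, the measured TCP pose, the force, the opening and the grip force at its end, in the units of the state.
- monitor.sense(): the state, without advancing time (a new reading comes with each control period).
- eyes.snapshot(name): name is "scene" or "top" or "wrist"; returns a dict with "pixels" (480x640x3 uint8, red, green, blue), "depth" (480x640 float32, m along the optical axis (not along the pixel's ray), 0 where there is no reading), "intrinsics" (3x3 intrinsics, pixels), "k1" (the pictures are not rectified: a ray, as slopes to the right and down, at radius r is drawn at 1 + k1 r^2 times it, then the intrinsics apply), "eye" and "attitude" of the camera in the world. Camera axes: x right, y down, z forward; pixel columns grow to the right and rows downward; lengths in m; the calibration is good to about 2 mm. A picture is of the moment at which its call begins.
- job.sign_off(): hands the job in; it is judged then, once.
The state is a dict: "t": time; "q": joint angles; "qd": joint speeds; "tau": joint torques, N m; "tcp_pos": TCP position; "tool_rot": TCP orientation; "force": force on the tool from outside, world axes, zero at the start; "ft_torque": the same for the moment, N m; "finger_gap": opening from 0.0 (shut) to 1.0 (fully open); "gripper_force": force on a finger pad.
Only numpy, scipy, OpenCV 4.12 (cv2) and the standard library are available. Lean on these libraries where they do the work, as an engineer would, in place of code of your own. Each camera call takes 0.05 s, during which the arm holds its last target. There are 200 camera calls.

## Working session

There is one attempt and no reset: what is moved stays moved. The work goes in short steps, Python scripts to look and compute and a shell command to move; the robot and the scene stay as the last step left them, time stands still between calls to the robot, and variables do not carry over. Pictures are saved under pics/ and viewed, at most 10 in all, crops included, and the job is handed in when it is done.

```bash
ls; mkdir -p pics
cat > h.py <<'E'
import numpy as np, cv2
from scipy.spatial.transform import Rotation as R
from station import monitor, eyes, job, manip
def rot(a):
    a=np.array(a,float); return a if a.shape==(3,3) else R.from_quat(a).as_matrix()
def cloud(s):
    K=s["intrinsics"];h,w=s["depth"].shape
    u,v=np.meshgrid(np.arange(w),np.arange(h))
    d=np.array([s["k1"],0,0,0,0],float)
    n=cv2.undistortPoints(np.stack([u,v],-1).reshape(-1,1,2).astype(np.float64),np.array(K,float),d).reshape(h,w,2)
    z=s["depth"]
    P=np.stack([n[...,0]*z,n[...,1]*z,z],-1)@rot(s["attitude"]).T+np.array(s["eye"])
    P[z==0]=np.nan
    return P
E
python3 - <<'E'
from h import *
for n in("top","scene"):
    s=eyes.snapshot(n); cv2.imwrite(f"pics/{n}0.png",s["pixels"][...,::-1]); np.savez(f"{n}0.npz",**s)
    print(n,s["eye"],s["attitude"],s["intrinsics"],s["k1"])
print(manip.nose_length, monitor.sense())
E
```

```text
pics
top [0.4731177  0.06985138 1.30021074] [-0.70064469  0.71252085 -0.03224359  0.01927168] [[557.75423887   0.         322.19681314]
 [  0.         557.75423887 233.33854475]
 [  0.           0.           1.        ]] 0.0005999952736815911
scene [-0.03592841 -0.15800646  0.78452325] [ 0.76437027 -0.54243906  0.19383904 -0.28969707] [[454.09563037   0.         321.08329509]
 [  0.         454.09563037 238.15544954]
 [  0.           0.           1.        ]] -0.09362899039842863
0.014 {'t': 0.1, 'q': array([ 1.04045926e+00,  5.28365393e-01,  1.43375629e+00, -5.74920248e-06,
        1.18139968e+00, -1.78490366e-01]), 'qd': array([-1.04705574e-03,  3.07470075e-04, -2.75386760e-03, -1.06636144e-03,
        1.50003554e-03,  4.17749834e-05]), 'tau': array([-2.23174461e-04, -4.43306923e+01, -1.78587466e+01, -2.22950698e-04,
        3.92807415e-03, -1.96933985e-05]), 'tcp_pos': array([0.21505153, 0.58619153, 0.24444193]), 'tool_rot': array([ 1.75016150e-01,  9.84565090e-01, -9.05342886e-04, -3.32177138e-04]), 'force': array([-0.00115931,  0.19417583, -0.01223181]), 'ft_torque': array([0.00112527, 0.06445658, 0.01328837]), 'gripper_force': 0.0, 'finger_gap': 0.9973365807664404}
```

View pics/top0.png

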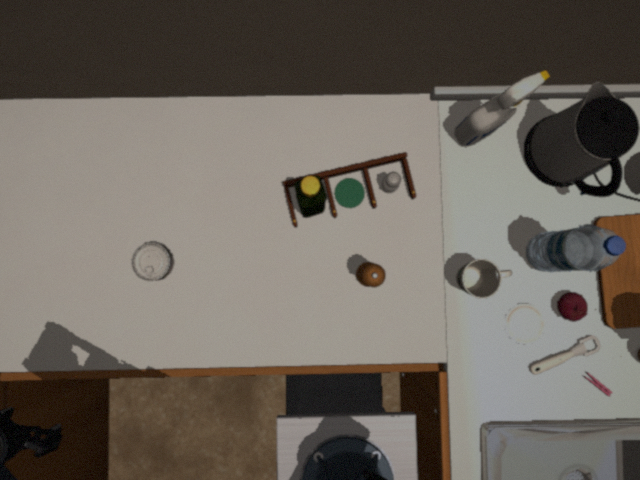

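View pics/scene0.png

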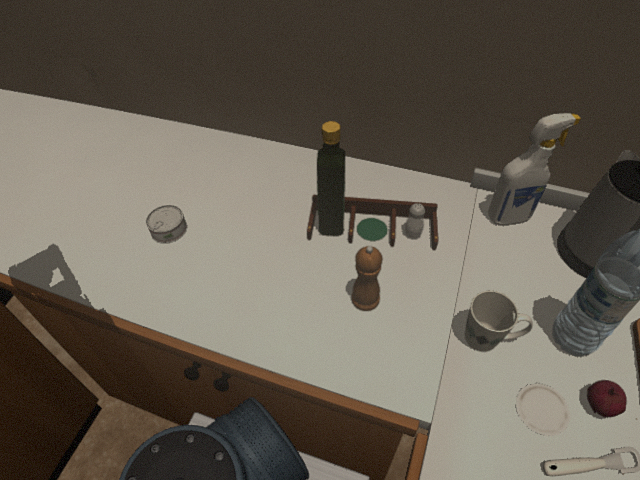

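Top view: green disc in the middle bay at (349,193), bottle in the left bay (311,195), salt shaker in the right (390,181), mill head at (371,274), cup (481,278), tin (152,261). The scene view agrees, with the mill at (367,280) and the pad at (372,230).

```bash
cat > m.py <<'E'
from h import *
def meas(n,s):
    P=cloud(s); hsv=cv2.cvtColor(s["pixels"],cv2.COLOR_RGB2HSV); H,S,V=[hsv[...,i].astype(int) for i in range(3)]
    X,Y,Z=P[...,0],P[...,1],P[...,2]
    def pr(t,m):
        if m.sum()<5: print(n,t,"few",m.sum());return
        q=P[m]; lo,hi=np.nanpercentile(q,[1,99],axis=0); print(n,t,m.sum(),"mean",np.nanmean(q,0).round(4),"mid",((lo+hi)/2).round(4),"size",(hi-lo).round(3))
    pr("pad",(H>60)&(H<90)&(S>110)&(V>50)&(abs(Z)<.01))
    box=(X>.33)&(X<.62)&(Y>-.06)&(Y<.12)
    br=(H<20)&(S>90)
    pr("mill",box&(X<.53)&(Z>.012)&br)
    pr("millhead",box&(X<.53)&(Z>.12)&br)
    pr("millfoot",box&(X<.53)&(Z>.008)&(Z<.035)&br)
    r=(X>.5)&(X<.8)&(Z>.036)&(Z<.05)&br&(Y<.2)&(Y>-.2)
    pr("rail",r)
    if r.sum()>20:
        q=P[r][:,:2]; vx,vy,x0,y0=cv2.fitLine(q.astype(np.float32),cv2.DIST_HUBER,0,.01,.01).ravel(); print("rail dir deg",np.degrees(np.arctan2(vx,vy)),"pt",x0,y0)
    return P
if __name__=="__main__":
    for n in("top","scene"):
        s=dict(np.load(n+"0.npz")); P=meas(n,s)
        pts={"top":[(349,193),(371,274),(481,278),(152,261),(311,186),(390,181),(294,222),(414,195),(287,183),(406,156)],"scene":[(367,280),(372,230),(367,300),(333,225)]}[n]
        for u,v in pts: print((u,v),P[v,u].round(4))
E
python3 m.py
```

```text
top pad 479 mean [ 6.632e-01 -1.980e-02  6.000e-04] mid [ 6.632e-01 -1.970e-02  1.000e-04] size [0.059 0.057 0.012]
top mill 361 mean [ 0.4714 -0.0447  0.1183] mid [ 0.4723 -0.0459  0.0874] size [0.047 0.027 0.149]
top millhead 246 mean [ 0.4696 -0.0468  0.1518] mid [ 0.4703 -0.0464  0.1494] size [0.043 0.026 0.026]
top millfoot 29 mean [ 0.4785 -0.0373  0.0144] mid [ 0.4749 -0.0421  0.0195] size [0.047 0.023 0.02 ]
top rail 540 mean [ 0.7137 -0.0226  0.044 ] mid [ 0.7103 -0.0083  0.0427] size [0.066 0.276 0.013]
rail dir deg 167.70454 pt 0.71501637 -0.02716541
(349, 193) [ 0.6618 -0.0195  0.0009]
(371, 274) [ 0.4713 -0.0505  0.1556]
(481, 278) [ 0.4573 -0.322   0.0064]
(152, 261) [0.5089 0.4302 0.0362]
(311, 186) [0.6354 0.0696 0.2798]
(390, 181) [ 0.6743 -0.1042  0.0885]
(294, 222) [0.5927 0.1097 0.0298]
(414, 195) [ 0.651  -0.1676  0.0278]
(287, 183) [0.6804 0.1239 0.045 ]
(406, 156) [ 0.7396 -0.1494  0.041 ]
scene pad few 0
scene mill 399 mean [ 0.4528 -0.0491  0.1103] mid [ 0.4599 -0.0477  0.0848] size [0.035 0.024 0.145]
scene millhead 235 mean [ 0.4555 -0.0489  0.1473] mid [ 0.4603 -0.0475  0.1394] size [0.034 0.024 0.038]
scene millfoot 47 mean [ 0.447  -0.0479  0.0143] mid [ 0.4517 -0.0457  0.0209] size [0.02  0.027 0.024]
scene rail 294 mean [ 0.7146 -0.0306  0.0428] mid [ 0.7117 -0.0089  0.0416] size [0.066 0.272 0.01 ]
rail dir deg 167.20715 pt 0.7071492 2.716412e-06
(367, 280) [ 0.4482 -0.062   0.0991]
(372, 230) [ 6.578e-01 -2.030e-02  6.000e-04]
(367, 300) [ 0.4461 -0.0665  0.037 ]
(333, 225) [0.6123 0.0596 0.0367]
```

```bash
sed -i 's/Y>-.06/Y>-.12/; s/S>110)&(V>50)/S>60)\&(V>30)/' m.py; python3 m.py | grep -E "mill|pad|rail"
python3 - <<'E'
from h import *
for n in("top","scene"):
    s=dict(np.load(n+"0.npz"));P=cloud(s);hsv=cv2.cvtColor(s["pixels"],cv2.COLOR_RGB2HSV)
    X,Y,Z=P[...,0],P[...,1],P[...,2]
    for lo,hi in((.01,.03),(.03,.1),(.13,.16)):
        m=(X>.4)&(X<.53)&(Y>-.12)&(Y<.03)&(Z>lo)&(Z<hi)&(hsv[...,1]>90)
        q=P[m][:,:2].astype(np.float32)
        # circle by linear least squares (visible surface ring)
        (c,r)=cv2.minEnclosingCircle(q); print(n,lo,hi,m.sum(),np.round(c,4),round(r,4))
    # head center by ray: mask centroid at head silhouette
    v,u=np.nonzero((X>.4)&(X<.53)&(Y>-.12)&(Y<.03)&(Z>.125)&(hsv[...,1]>90)); c,r=cv2.minEnclosingCircle(np.stack([u,v],1).astype(np.float32))
    K=s["intrinsics"]; d=rot(s["attitude"])@[(c[0]-K[0,2])/K[0,0],(c[1]-K[1,2])/K[1,1],1]; e=s["eye"]; print("head px",c,r,"ray at z=.146",(e+d*(.146-e[2])/d[2]).round(4))
E
```

```text
top pad 641 mean [ 6.62e-01 -1.96e-02  6.00e-04] mid [ 6.63e-01 -2.01e-02  4.00e-04] size [0.063 0.063 0.012]
top mill 497 mean [ 0.4708 -0.051   0.1278] mid [ 0.4723 -0.0553  0.088 ] size [0.047 0.045 0.149]
top millhead 380 mean [ 0.4693 -0.0543  0.1527] mid [ 0.4702 -0.0556  0.1498] size [0.043 0.044 0.025]
top millfoot 29 mean [ 0.4785 -0.0373  0.0144] mid [ 0.4749 -0.0421  0.0195] size [0.047 0.023 0.02 ]
top rail 540 mean [ 0.7137 -0.0226  0.044 ] mid [ 0.7103 -0.0083  0.0427] size [0.066 0.276 0.013]
rail dir deg 167.70454 pt 0.71501637 -0.02716541
scene pad 413 mean [ 0.6618 -0.0184 -0.0007] mid [ 6.619e-01 -1.850e-02 -6.000e-04] size [0.062 0.063 0.006]
scene mill 973 mean [ 0.4547 -0.0618  0.1023] mid [ 0.4603 -0.0596  0.0852] size [0.035 0.047 0.146]
scene millhead 501 mean [ 0.4569 -0.0598  0.1463] mid [ 0.4612 -0.0578  0.1395] size [0.035 0.043 0.038]
scene millfoot 139 mean [ 0.4513 -0.065   0.016 ] mid [ 0.4582 -0.0591  0.0211] size [0.033 0.051 0.026]
scene rail 294 mean [ 0.7146 -0.0306  0.0428] mid [ 0.7117 -0.0089  0.0416] size [0.066 0.272 0.01 ]
rail dir deg 167.20715 pt 0.7071492 2.716412e-06
top 0.01 0.03 23 [ 0.4737 -0.0458] 0.0233
top 0.03 0.1 94 [ 0.4715 -0.0557] 0.0255
top 0.13 0.16 354 [ 0.469  -0.0554] 0.0237
head px (372.9245300292969, 275.132080078125) 11.509918212890625 ray at z=.146 [ 0.4689 -0.0554  0.146 ]
scene 0.01 0.03 106 [ 0.468  -0.0583] 0.0275
scene 0.03 0.1 340 [ 0.4617 -0.0589] 0.0247
scene 0.13 0.16 447 [ 0.4648 -0.0575] 0.0233
head px (368.5, 259.5) 13.285429954528809 ray at z=.146 [ 0.459  -0.0587  0.146 ]
```

```bash
python3 -m pendant '[[[-0.0408,-0.0366,0,0,0,0,0.42],[-0.0408,-0.0366,0,0,0,0,0.42],[-0.0408,-0.0366,0,0,0,0,0.42],[-0.0408,-0.0366,0,0,0,0,0.42],[-0.0408,-0.0366,0,0,0,0,0.42],[-0.0408,-0.0366,0,0,0,0,0.42],[-0.0408,-0.0366,0,0,0,0,0.42],[-0.0408,-0.0366,0,0,0,0,0.42],[-0.0408,-0.0366,0,0,0,0,0.42],[-0.0408,-0.0366,0,0,0,0,0.42],[-0.0128,-0.0559,0,0,0,0,0.42],[-0.0128,-0.0559,0,0,0,0,0.42],[-0.0128,-0.0559,0,0,0,0,0.42],[-0.0128,-0.0559,0,0,0,0,0.42],[-0.0128,-0.0559,0,0,0,0,0.42],[-0.0128,-0.0559,0,0,0,0,0.42],[0,0,0,0,0,0,0.42]]]' 20
python3 -m pendant '[[[0,0,0,0,0,-0.92,0.42],[0,0,0,0,0,-0.92,0.42],[0,0,0,0,0,-0.92,0.42],[0,0,0,0,0,-0.92,0.42],[0,0,0,0,0,-0.92,0.42],[0,0,0,0,-0.87,0,0.42],[0,0,0,0,-0.87,0,0.42],[0,0,0,0,-0.87,0,0.42],[0,0,0,0,-0.87,0,0.42],[0,0,0,0,-0.87,0,0.42],[0,0,0,0,0,0,0.42],[0,0,0,0,0,0,0.42]]]'
python3 - <<'E'
from h import *
s=monitor.sense(); M=rot(s["tool_rot"]); print(s["t"],s["q"].round(3),s["tcp_pos"],"\n",M.round(3),s["finger_gap"],s["force"])
print("tilt",np.degrees(np.arctan2(np.hypot(*M[:2,2]),-M[2,2])),"dir",np.degrees(np.arctan2(M[1,2],M[0,2])))
E
```

```text
t: 1.8
tcp_pos: [0.3865, -0.079, 0.2455]
tool_rot: [0.179, 0.984, -0.001, 0.001]
force: [-1.3, 0.4, 0.2]
finger_gap: 0.418
gripper_force: 0.0
t: 3.0
tcp_pos: [0.4044, -0.0526, 0.2704]
tool_rot: [-0.087, 0.968, 0.016, 0.234]
force: [-0.2, -0.2, 0.0]
finger_gap: 0.419
gripper_force: 0.0
3.0 [-0.654  0.063  2.205  0.601  0.623 -2.854] [ 0.40441666 -0.05259498  0.27044146] 
 [[-0.876 -0.176  0.45 ]
 [-0.161  0.984  0.071]
 [-0.455 -0.011 -0.89 ]] 0.4191070208950665 [-0.23739585 -0.19428767  0.00849122]
tilt 27.089552487883488 dir 8.931496235672117
```

```bash
python3 -m pendant '[[[0,0,0,0,0,0.97,0.42],[0,0,0,0,0,0.97,0.42],[0,0,0,0,0,0.97,0.42],[0,0,0,0,0,0.97,0.42],[0,0,0,0,0,0.97,0.42],[0,0,0,0,0,0.97,0.42],[0,0,0,0,0,0.97,0.42],[0,0,0,0,0,0.97,0.42],[0,0,0,0,0,0.97,0.42],[0,0,0,0,0,0.97,0.42],[0,0,0,0,0,0.97,0.42],[0,0,0,0,0,0.97,0.42],[0,0,0,0,0,0.97,0.42],[0,0,0,0,0,0.97,0.42]]]'
python3 -m pendant '[[[0,0,0,0,0,0.97,0.42],[0,0,0,0,0,0.97,0.42],[0,0,0,0,0,0.97,0.42],[0,0,0,0,0,0.97,0.42],[0,0,0,0,0,0.97,0.42],[0,0,0,0,0,0.97,0.42],[0,0,0,0,0,0.97,0.42],[0,0,0,0,0,0.97,0.42],[0,0,0,0,0,0.97,0.42],[0,0,0,0,0,0.97,0.42],[0,0,0,0,0,0.97,0.42],[0,0,0,0,0,0.97,0.42],[0,0,0,0,0,0.97,0.42],[0,0,0,0,0,0,0.42]]]'
cat > d.py <<'E'
# usage: d.py x y z tilt yaw : tool-frame delta (scaled totals) to that TCP pose, tool x forward
from h import *; import sys
s=monitor.sense(); M=rot(s["tool_rot"]); print("t",s["t"],"q",s["q"].round(3),"p",s["tcp_pos"].round(4),"F",s["force"].round(2),"gap",round(s["finger_gap"],3))
print("tilt",np.degrees(np.arctan2(np.hypot(*M[:2,2]),-M[2,2])).round(1),"dir",np.degrees(np.arctan2(M[1,2],M[0,2])).round(1),"ydir",M[:,1].round(3))
if len(sys.argv)>5:
    x,y,z,t,w=map(float,sys.argv[1:6]); t,w=np.radians([t,w])
    f=np.array([np.cos(w),np.sin(w),0]); k=np.array([0,0,1.])
    zt=np.sin(t)*f-np.cos(t)*k; xt=np.cos(t)*f+np.sin(t)*k; T=np.stack([xt,np.cross(zt,xt),zt],1)
    print("turn total/0.12",(R.from_matrix(M.T@T).as_rotvec()/.12).round(3))
    d=np.array([x,y,z])-s["tcp_pos"]; print("shift/0.8 in present axes",(M.T@d/.8).round(4),"in target axes",(T.T@d/.8).round(4),"mm",(d*1000).round(1))
E
python3 d.py .383 -.073 .245 30 11.5
```

```text
t: 4.4
tcp_pos: [0.4047, -0.0532, 0.2699]
tool_rot: [0.647, 0.726, 0.181, 0.148]
force: [0.5, -0.2, -0.2]
finger_gap: 0.421
gripper_force: 0.0
t: 5.8
tcp_pos: [0.4048, -0.0532, 0.27]
tool_rot: [0.968, 0.086, 0.233, -0.016]
force: [-0.2, 0.2, 0.0]
finger_gap: 0.419
gripper_force: 0.0
t 5.8 q [-0.655  0.065  2.204  0.601  0.623  0.289] p [ 0.4048 -0.0532  0.27  ] F [-0.18  0.17  0.03] gap 0.419
tilt 27.1 dir 9.0 ydir [ 0.174 -0.985  0.009]
turn total/0.12 [ 0.17   0.43  -0.154]
shift/0.8 in present axes [-0.042   0.0194  0.0139] in target axes [-0.043   0.0188  0.0113] mm [-21.8 -19.8 -25. ]
```

```bash
python3 -m pendant '[[[-0.021,0.0095,0.007,0.17,0.43,-0.15,0.42],[-0.021,0.0095,0.007,0,0,0,0.42],[0,0,0,0,0,0,0.42],[0,0,0,0,0,0,0.42]]]'
python3 d.py .383 -.073 .1 30 11.5
```

```text
t: 6.2
tcp_pos: [0.3862, -0.0699, 0.2475]
tool_rot: [0.963, 0.094, 0.251, -0.025]
force: [0.5, -0.0, -0.5]
finger_gap: 0.415
gripper_force: 0.0
t 6.2 q [-0.793  0.106  2.287  0.798  0.606 -0.053] p [ 0.3862 -0.0699  0.2475] F [ 0.55 -0.04 -0.54] gap 0.415
tilt 29.2 dir 11.2 ydir [ 0.193 -0.981 -0.001]
turn total/0.12 [ 0.021  0.117 -0.049]
shift/0.8 in present axes [-0.094   0.0031  0.1586] in target axes [-0.0963  0.003   0.1573] mm [  -3.2   -3.1 -147.5]
```

```bash
python3 -m pendant '[[[-0.0235,0.0008,0.0396,0,0,0,0.42],[-0.0235,0.0008,0.0396,0,0,0,0.42],[-0.0235,0.0008,0.0396,0,0.1,0,0.42],[-0.0235,0.0008,0.0396,0,0,0,0.42],[0,0,0,0,0,0,0.42],[0,0,0,0,0,0,0.42]]]'
python3 d.py .383 -.073 .026 30 11.5
```

```text
t: 6.8
tcp_pos: [0.3938, -0.0671, 0.162]
tool_rot: [0.958, 0.098, 0.267, -0.034]
force: [-0.5, 0.1, -0.3]
finger_gap: 0.427
gripper_force: 0.0
t 6.8 q [-0.803  0.417  2.42   1.565  0.461 -0.928] p [ 0.3938 -0.0671  0.162 ] F [-0.55  0.06 -0.32] gap 0.427
tilt 31.2 dir 13.1 ydir [ 0.205 -0.979 -0.014]
turn total/0.12 [-0.124 -0.171 -0.015]
shift/0.8 in present axes [-0.1006  0.0068  0.1377] in target axes [-0.0977  0.0046  0.1399] mm [ -10.8   -5.9 -136. ]
```

The arm's elbow is at its folding limit here. I'll fit a kinematic model from the recorded states to see what tilt is reachable.

```bash
cat > k.py <<'E'
import numpy as np
from scipy.optimize import least_squares
from scipy.spatial.transform import Rotation as R
Rz=lambda a:R.from_euler('z',a).as_matrix(); Ry=lambda a:R.from_euler('y',a).as_matrix()
D=[([1.04045926,.528365393,1.43375629,0,1.18139968,-.178490366],[.21505153,.58619153,.24444193],[.17502,.984565,-.0009,-.0003]),
([-.655,.065,2.204,.601,.623,.289],[.4048,-.0532,.27],[.968,.086,.233,-.016]),
([-.793,.106,2.287,.798,.606,-.053],[.3862,-.0699,.2475],[.963,.094,.251,-.025]),
([-.803,.417,2.42,1.565,.461,-.928],[.3938,-.0671,.162],[.958,.098,.267,-.034])]
def fk(q,p,s4=1,s6=1):
    r0,h,l1,e,l2,L=p
    A=Rz(q[0]);x=A@[r0,0,h];A=A@Ry(q[1]);x=x+A@[0,0,l1];A=A@Ry(q[2])@Rz(s4*q[3]);x=x+A@[e,0,l2];A=A@Ry(q[4])@Rz(s6*q[5]);return x+A@[0,0,L],A
def fit():
    best=None
    for s4 in(1,-1):
        f=lambda p:np.concatenate([fk(q,p,s4)[0]-x for q,x,_ in D]+[.001*(np.array(p)-[.1,.3,.35,0,.35,.2])])
        o=least_squares(f,[.1,.3,.35,0,.35,.2])
        if best is None or o.cost<best[0]: best=(o.cost,o.x,s4)
    return best
if __name__=="__main__":
    c,p,s4=fit(); print(c,p.round(4),s4)
    for q,x,o in D:
        X,A=fk(q,p,s4); print((X-x).round(4)); B=R.from_quat(o).as_matrix(); print("tool z",A[:,2].round(2),B[:,2].round(2),"y",A[:,1].round(2),B[:,1].round(2))
E
python3 k.py
```

```text
0.007656953314782931 [-0.1238  0.4196  0.5494  0.1341  0.5435  0.2984] 1
[ 0.0904 -0.0652  0.02  ]
tool z [-0. -0. -1.] [-0. -0. -1.] y [-0.94  0.34  0.  ] [ 0.34  0.94 -0.  ]
[-0.0207 -0.0221 -0.0021]
tool z [ 0.45  0.07 -0.89] [ 0.45  0.07 -0.89] y [0.88 0.16 0.45] [ 0.17 -0.98  0.01]
[-0.0096 -0.0022 -0.004 ]
tool z [ 0.48  0.1  -0.87] [ 0.48  0.1  -0.87] y [0.86 0.17 0.49] [ 0.19 -0.98 -0.  ]
[ 0.0346  0.0075 -0.014 ]
tool z [ 0.5   0.12 -0.86] [ 0.51  0.12 -0.86] y [0.84 0.17 0.52] [ 0.21 -0.98 -0.01]
```

```bash
cat > k2.py <<'E'
from k import *
def fk(q,p):
    r0,h,l1,e,l2,L,y0,y4,x4,x5=p
    A=Rz(q[0]);x=A@[r0,y0,h];A=A@Ry(q[1]);x=x+A@[0,0,l1];A=A@Ry(q[2]);x=x+A@[e,0,l2];A=A@Rz(q[3]);x=x+A@[x4,y4,0];A=A@Ry(q[4]);x=x+A@[x5,0,L];return x,A@Rz(q[5]-np.pi/2)
P0=np.array([0,.3,.35,0,.35,.2,.05,.05,0,0])
def fit(fixed=()):
    fx=np.array([i in fixed for i in range(10)])
    f=lambda p:np.concatenate([fk(q,np.where(fx,0,p))[0]-x for q,x,_ in D]+[3e-3*(p-P0)])
    o=least_squares(f,P0);return np.where(fx,0,o.x),f(o.x)[:3*len(D)]
if __name__=="__main__":
    for fx in((),(8,9),(7,8,9),(6,8,9),(0,3,8,9),(0,3,6,8,9),(0,3,7,8,9)):
        p,r=fit(fx);print(fx,p.round(3),"max mm",(abs(r).max()*1e3).round(2))
E
python3 k2.py
```

```text
() [ 0.     0.274  0.59   0.115  0.391  0.285  0.111 -0.    -0.002  0.001] max mm 0.2
(8, 9) [-0.     0.275  0.588  0.114  0.392  0.283  0.111  0.     0.     0.   ] max mm 0.23
(7, 8, 9) [-0.     0.274  0.588  0.114  0.392  0.283  0.111  0.     0.     0.   ] max mm 0.21
(6, 8, 9) [-0.153  0.466  0.668  0.17   0.533  0.458  0.     0.08   0.     0.   ] max mm 28.24
(0, 3, 8, 9) [ 0.     0.116  0.582  0.     0.328  0.219  0.158 -0.044  0.     0.   ] max mm 32.87
(0, 3, 6, 8, 9) [0.    0.329 0.487 0.    0.29  0.408 0.    0.03  0.    0.   ] max mm 128.13
(0, 3, 7, 8, 9) [0.    0.125 0.537 0.    0.332 0.193 0.137 0.    0.    0.   ] max mm 42.63
```

```bash
cat > ik.py <<'E'
from k2 import *
p,_=fit((7,8,9))
lo=np.array([-3.08,-.75,.22,-1.43,0.02,-2.85]);hi=np.array([3.08,2.2,2.44,4.57,2.65,2.85])
def frame(t,w,a):  # tool x nominally along yaw w, tilted t toward azimuth a
    t,w,a=np.radians([t,w,a]); ax=np.array([np.sin(a),-np.cos(a),0])
    B=np.stack([[np.cos(w),np.sin(w),0],[np.sin(w),-np.cos(w),0],[0,0,-1]],1)
    return R.from_rotvec(t*ax).as_matrix()@B
def ik(x,T):
    b=None
    for s in([-.3,.4,2.2,.5,.6,.2],[-.2,.5,2.3,0,.7,.5],[-.7,.4,2.3,1.2,.5,-.5],[.2,.4,2.2,-.5,.5,.5]):
        f=lambda q:np.concatenate([fk(q,p)[0]-x,(.2*(fk(q,p)[1]-T)).ravel()])
        o=least_squares(f,s,bounds=(lo,hi)); 
        if b is None or o.cost<b.cost:b=o
    return b.x,np.linalg.norm(b.fun[:3])*1e3,np.linalg.norm(b.fun[3:])*5
if __name__=="__main__":
    m=np.array([.469,-.056]);u=np.array([np.cos(.2),np.sin(.2)])
    for t,a in((22,11.5),(25,11.5),(28,11.5),(30,11.5),(30,35)):
        for b in(.08,.065,.05,.04):
            for z in(.03,.2):
                q,e,eo=ik(np.r_[m-b*u,z],frame(t,11.5,a)); print(t,a,b,z,"err",e.round(1),eo.round(3),q.round(2))
E
python3 ik.py
```

```text
22 11.5 0.08 0.03 err 29.2 0.312 [-0.49  0.66  2.22  0.62  0.14 -2.85]
22 11.5 0.08 0.2 err 6.0 0.061 [-0.64  0.23  2.23  0.54  0.49 -2.85]
22 11.5 0.065 0.03 err 27.2 0.293 [-0.48  0.67  2.19  0.64  0.15 -2.85]
22 11.5 0.065 0.2 err 4.1 0.042 [-0.62  0.25  2.21  0.56  0.49 -2.85]
22 11.5 0.05 0.03 err 25.2 0.273 [-0.46  0.67  2.17  0.66  0.15 -2.85]
22 11.5 0.05 0.2 err 2.4 0.024 [-0.6   0.27  2.19  0.58  0.48 -2.85]
22 11.5 0.04 0.03 err 23.9 0.26 [-0.45  0.68  2.16  0.67  0.16 -2.85]
22 11.5 0.04 0.2 err 1.2 0.012 [-0.58  0.28  2.18  0.59  0.48 -2.85]
25 11.5 0.08 0.03 err 34.9 0.371 [-0.49  0.65  2.22  0.63  0.14 -2.85]
25 11.5 0.08 0.2 err 11.5 0.114 [-0.63  0.22  2.24  0.56  0.48 -2.85]
25 11.5 0.065 0.03 err 32.9 0.352 [-0.47  0.66  2.19  0.65  0.15 -2.85]
25 11.5 0.065 0.2 err 9.6 0.096 [-0.61  0.24  2.22  0.58  0.47 -2.85]
25 11.5 0.05 0.03 err 30.8 0.333 [-0.45  0.67  2.17  0.67  0.15 -2.85]
25 11.5 0.05 0.2 err 7.7 0.078 [-0.59  0.26  2.2   0.6   0.47 -2.85]
25 11.5 0.04 0.03 err 29.4 0.32 [-0.44  0.67  2.16  0.68  0.16 -2.85]
25 11.5 0.04 0.2 err 6.6 0.067 [-0.57  0.27  2
[... 999 characters left out ...]
0.45 -2.85]
30 11.5 0.04 0.03 err 38.8 0.418 [-0.43  0.66  2.15  0.7   0.15 -2.85]
30 11.5 0.04 0.2 err 15.7 0.157 [-0.56  0.25  2.19  0.65  0.44 -2.85]
30 35 0.08 0.03 err 40.6 0.464 [-0.58  0.65  2.14  0.6   0.4  -2.85]
30 35 0.08 0.2 err 21.5 0.218 [-0.71  0.25  2.16  0.58  0.73 -2.85]
30 35 0.065 0.03 err 38.8 0.444 [-0.56  0.66  2.12  0.62  0.41 -2.85]
30 35 0.065 0.2 err 19.5 0.2 [-0.69  0.27  2.14  0.6   0.73 -2.85]
30 35 0.05 0.03 err 37.1 0.425 [-0.55  0.67  2.1   0.64  0.42 -2.85]
30 35 0.05 0.2 err 17.6 0.181 [-0.67  0.28  2.12  0.61  0.72 -2.85]
30 35 0.04 0.03 err 35.8 0.412 [-0.54  0.67  2.08  0.65  0.42 -2.85]
30 35 0.04 0.2 err 16.3 0.169 [-0.65  0.3   2.1   0.63  0.72 -2.85]
```

```bash
sed -i 's/q\[5\]-np.pi/q[5]+np.pi/' k2.py; sed -i 's/for z in(.03,.2)/for z in(.03,)/; s/(22,11.5),(25,11.5),(28,11.5),(30,11.5),(30,35)/(0,0),(22,11.5),(25,11.5),(30,11.5),(30,35),(30,50),(30,-30)/' ik.py; python3 ik.py
```

```text
0 0 0.08 0.03 err 0.0 0.0 [-0.47  0.71  2.15 -0.    0.28  0.9 ]
0 0 0.065 0.03 err 0.0 0.0 [-0.44  0.71  2.12 -0.    0.32  0.93]
0 0 0.05 0.03 err 0.0 0.0 [-0.42  0.71  2.08  0.    0.35  0.95]
0 0 0.04 0.03 err 0.0 0.0 [-0.41  0.71  2.06  0.    0.37  0.96]
22 11.5 0.08 0.03 err 0.0 0.0 [-0.69  0.83  2.41  2.42  0.46 -1.75]
22 11.5 0.065 0.03 err 0.0 0.0 [-0.65  0.81  2.38  2.37  0.42 -1.66]
22 11.5 0.05 0.03 err 0.0 0.0 [-0.61  0.8   2.34  2.32  0.38 -1.56]
22 11.5 0.04 0.03 err 0.0 0.0 [-0.59  0.79  2.31  2.28  0.36 -1.49]
25 11.5 0.08 0.03 err 1.5 0.007 [-0.73  0.87  2.44  2.44  0.55 -1.82]
25 11.5 0.065 0.03 err 0.0 0.0 [-0.69  0.85  2.41  2.42  0.52 -1.76]
25 11.5 0.05 0.03 err 0.0 0.0 [-0.65  0.83  2.37  2.39  0.48 -1.67]
25 11.5 0.04 0.03 err 0.0 0.0 [-0.62  0.82  2.35  2.36  0.46 -1.62]
30 11.5 0.08 0.03 err 11.7 0.054 [-0.77  0.9   2.44  2.37  0.62 -1.82]
30 11.5 0.065 0.03 err 4.9 0.023 [-0.74  0.91  2.44  2.42  0.65 -1.83]
30 11.5 0.05 0.03 err 0.0 0.0 [-0.71  0.9   2.43  2.44  0.66 -1.82]
30 11.5 0.04 0.03 err 0.0 0.0 [-0.68  0.89  2.4   2.43  0.63 -1.77]
30 35 0.08 0.03 err 0.0 0.0 [-0.87  0.87  2.38  1.84  0.54 -1.37]
30 35 0.065 0.03 err 0.0 0.0 [-0.83  0.86  2.34  1.81  0.53 -1.28]
30 35 0.05 0.03 err 0.0 0.0 [-0.78  0.84  2.31  1.77  0.53 -1.19]
30 35 0.04 0.03 err 0.0 0.0 [-0.76  0.84  2.29  1.75  0.52 -1.13]
30 50 0.08 0.03 err 0.0 0.0 [-0.86  0.83  2.28  1.36  0.53 -0.84]
30 50 0.065 0.03 err 0.0 0.0 [-0.83  0.82  2.25  1.33  0.54 -0.77]
30 50 0.05 0.03 err 0.0 0.0 [-0.79  0.82  2.22  1.31  0.54 -0.7 ]
30 50 0.04 0.03 err 0.0 0.0 [-0.77  0.81  2.2   1.29  0.55 -0.65]
30 -30 0.08 0.03 err 13.4 0.062 [-0.39  0.89  2.44  3.28  0.68 -2.28]
30 -30 0.065 0.03 err 5.5 0.025 [-0.38  0.9   2.44  3.26  0.71 -2.26]
30 -30 0.05 0.03 err 0.0 0.0 [-0.37  0.9   2.43  3.26  0.71 -2.25]
30 -30 0.04 0.03 err 0.0 0.0 [-0.35  0.88  2.4   3.28  0.66 -2.26]
```

```bash
python3 d.py .405 -.069 .1 25 11.5
python3 - <<'E'
from ik import *
for z in(.16,.1,.05,.03): q,e,eo=ik(np.array([.405,-.069,z]),frame(25,11.5,11.5)); print(z,round(e,1),q.round(2))
E
```

```text
t 6.8 q [-0.803  0.417  2.42   1.565  0.461 -0.928] p [ 0.3938 -0.0671  0.162 ] F [-0.55  0.06 -0.32] gap 0.427
tilt 31.2 dir 13.1 ydir [ 0.205 -0.979 -0.014]
turn total/0.12 [-0.125 -0.898 -0.009]
shift/0.8 in present axes [-0.0288  0.0063  0.0731] in target axes [-0.0207  0.0052  0.0758] mm [ 11.2  -1.9 -62. ]
0.16 0.0 [-0.69  0.38  2.32  1.17  0.36 -0.41]
0.1 0.0 [-0.69  0.59  2.38  1.9   0.35 -1.19]
0.05 0.0 [-0.69  0.78  2.41  2.32  0.47 -1.65]
0.03 0.0 [-0.69  0.85  2.41  2.42  0.52 -1.76]
```

Reachable. Untilt first to 25°, then descend.

```bash
python3 -m pendant '[[[0.007,0.001,0.004,-0.06,-0.45,0,0.42],[0.007,0.001,0.004,-0.06,-0.45,0,0.42],[-0.006,0.001,0.0125,0,0,0,0.42],[-0.006,0.001,0.0125,0,0,0,0.42],[-0.006,0.001,0.0125,0,0,0,0.42],[-0.006,0.001,0.0125,0,0,0,0.42],[-0.006,0.001,0.0125,0,0,0,0.42],[0,0,0,0,0,0,0.42],[0,0,0,0,0,0,0.42]]]'
python3 d.py .405 -.069 .028 25 11.5
```

```text
t: 7.7
tcp_pos: [0.4049, -0.0689, 0.1068]
tool_rot: [0.969, 0.098, 0.225, -0.026]
force: [-0.1, 0.1, 0.4]
finger_gap: 0.421
gripper_force: 0.0
t 7.7 q [-0.707  0.58   2.389  1.871  0.377 -1.176] p [ 0.4049 -0.0689  0.1068] F [-0.13  0.08  0.41] gap 0.421
tilt 26.2 dir 12.4 ydir [ 0.201 -0.98  -0.006]
turn total/0.12 [-0.055 -0.177 -0.008]
shift/0.8 in present axes [-0.0434  0.0007  0.0885] in target axes [-0.0415  0.0001  0.0894] mm [  0.1  -0.1 -78.8]
```

```bash
python3 -m pendant '[[[-0.007,0,0.0146,-0.05,-0.17,0,0.42],[-0.007,0,0.0146,0,0,0,0.42],[-0.007,0,0.0146,0,0,0,0.42],[-0.007,0,0.0146,0,0,0,0.42],[-0.007,0,0.0146,0,0,0,0.42],[-0.007,0,0.0146,0,0,0,0.42],[0,0,0,0,0,0,0.42],[0,0,0,0,0,0,0.42]]]'
python3 d.py .405 -.069 .028 25 11.5
python3 - <<'E'
from h import *
a=[]
for n in("top","scene"):
    s=eyes.snapshot(n); np.savez(n+"1.npz",**s); im=s["pixels"][...,::-1]
    c=im[140:340,250:490] if n=="top" else im[170:370,240:480]
    a.append(cv2.resize(c,None,fx=1.65,fy=1.65,interpolation=cv2.INTER_CUBIC))
cv2.imwrite("pics/a1.png",np.hstack(a))
E
```

```text
t: 8.5
tcp_pos: [0.404, -0.0687, 0.0289]
tool_rot: [0.971, 0.097, 0.215, -0.023]
force: [0.2, 0.7, 0.2]
finger_gap: 0.423
gripper_force: 0.0
t 8.5 q [-0.69   0.859  2.415  2.43   0.529 -1.772] p [ 0.404  -0.0687  0.0289] F [0.17 0.72 0.19] gap 0.423
tilt 25.0 dir 11.7 ydir [ 0.198 -0.98  -0.002]
turn total/0.12 [-0.011 -0.003 -0.014]
shift/0.8 in present axes [0.0006 0.0006 0.0014] in target axes [0.0006 0.0006 0.0014] mm [ 1.  -0.3 -0.9]
```

View pics/a1.png

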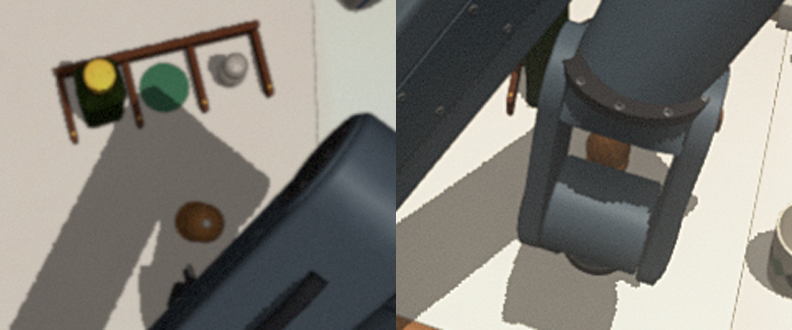

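Mill untouched (top crop (199,222)), finger just behind it at (188,285), aligned with the bay's green disc at (164,88). Start pushing slowly.

```bash
python3 -m pendant '[[[-0.0021,0,0.0045,0,0,0,0.42],[0.0068,0.0001,0.0032,0,0,0,0.42],[0.0068,0.0001,0.0032,0,0,0,0.42],[0.0068,0.0001,0.0032,0,0,0,0.42],[0.0045,0.0001,0.0021,0,0,0,0.42],[0.0045,0.0001,0.0021,0,0,0,0.42],[0.0045,0.0001,0.0021,0,0,0,0.42],[0.0045,0.0001,0.0021,0,0,0,0.42],[0.0045,0.0001,0.0021,0,0,0,0.42],[0.0045,0.0001,0.0021,0,0,0,0.42],[0,0,0,0,0,0,0.42]]]'
cat > t.py <<'E'
from h import *; import sys
s=eyes.snapshot("top");P=cloud(s);hsv=cv2.cvtColor(s["pixels"],cv2.COLOR_RGB2HSV);X,Y,Z=P[...,0],P[...,1],P[...,2]
pad=np.array([.662,-.0193]);a=np.radians(12.5);Rk=np.array([[np.cos(a),np.sin(a)],[-np.sin(a),np.cos(a)]])
st=monitor.sense();tx,ty=st["tcp_pos"][:2]
m=(X>.42)&(X<.70)&(abs(Y+.035)<.06)&(Z>.12)&(Z<.185)&(hsv[...,0]<22)&(hsv[...,1]>90)&(X>tx-.01)
v,u=np.nonzero(m);c,r=cv2.minEnclosingCircle(np.stack([u,v],1).astype(np.float32));K=s["intrinsics"]
d=rot(s["attitude"])@[(c[0]-K[0,2])/K[0,0],(c[1]-K[1,2])/K[1,1],1];e=np.array(s["eye"]);q=(e+d*(.146-e[2])/d[2])[:2]
print("mill",q.round(4),"n",m.sum(),"r px",round(r,1),"topZ",np.nanpercentile(Z[m],95).round(3),"in pad frame mm",(Rk@(q-pad)*1e3).round(1),"tcp->mill",(Rk@(q-[tx,ty])*1e3).round(1))
if len(sys.argv)>1: cv2.imwrite(sys.argv[1],cv2.resize(s["pixels"][140:340,250:490,::-1],None,fx=2.5,fy=2.5,interpolation=cv2.INTER_CUBIC))
E
python3 t.py pics/a2.png; python3 d.py .45 -.06 .025 25 11.5
```

```text
t: 9.7
tcp_pos: [0.4451, -0.0611, 0.0241]
tool_rot: [0.971, 0.097, 0.215, -0.022]
force: [-0.1, -0.0, 1.0]
finger_gap: 0.419
gripper_force: 0.2
mill [ 0.4827 -0.0456] n 138 r px 10.4 topZ 0.158 in pad frame mm [-180.7   13.2] tcp->mill [40.2  7. ]
t 9.75 q [-0.588  0.826  2.31   2.342  0.432 -1.557] p [ 0.445  -0.0611  0.024 ] F [-0.85  0.24 -0.01] gap 0.417
tilt 25.0 dir 11.7 ydir [ 0.199 -0.98  -0.002]
turn total/0.12 [-0.012  0.004 -0.012]
shift/0.8 in present axes [ 0.0063 -0.0001  0.0016] in target axes [ 0.0062 -0.0001  0.0016] mm [5.  1.1 1. ]
```

View pics/a2.png

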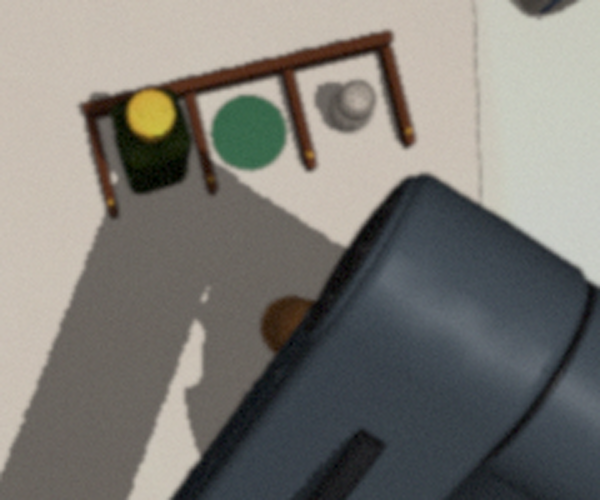

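The head is half hidden by the forearm (visible part about (287,325) in the crop). I'll check the wrist and scene views.

Run:
```python
from h import *
s=eyes.snapshot("wrist"); s2=eyes.snapshot("scene"); cv2.imwrite("pics/a3.png",np.hstack([cv2.resize(x["pixels"][...,::-1],(400,300)) for x in(s,s2)]))
np.savez("wrist3.npz",**s)
s=eyes.snapshot("top");hsv=cv2.cvtColor(s["pixels"],cv2.COLOR_RGB2HSV);P=cloud(s);Z=P[...,2]
m=((hsv[...,0]<22)&(hsv[...,1]>90)&(Z>.12)&(Z<.19)); m[:,:340]=0;m[:,400:]=0;m[:240]=0;m[320:]=0
m=m.astype(np.uint8);cs,_=cv2.findContours(m,cv2.RETR_EXTERNAL,cv2.CHAIN_APPROX_NONE);c=max(cs,key=len)[:,0].astype(float)
# keep points on upper-left boundary (not facing arm at lower right)
g=c.mean(0);k=((c-g)@[1,1])<4;c=c[k]
A=np.c_[2*c,np.ones(len(c))];o=np.linalg.lstsq(A,(c**2).sum(1),rcond=None)[0];cx=o[:2];r=np.sqrt(o[2]+cx@cx)
from scipy.optimize import least_squares
f=least_squares(lambda p:np.hypot(*(c-p).T)-11.2,cx).x
K=s["intrinsics"];e=np.array(s["eye"])
for q in(cx,f):
    d=rot(s["attitude"])@[(q[0]-K[0,2])/K[0,0],(q[1]-K[1,2])/K[1,1],1];print(q,r,(e+d*(.146-e[2])/d[2]).round(4))
```

```text
[368.3341432  268.47390641] 7.843983367461615 [ 0.4828 -0.0463  0.146 ]
[371.23617782 272.73825297] 7.843983367461615 [ 0.4739 -0.0521  0.146 ]
```

View pics/a3.png

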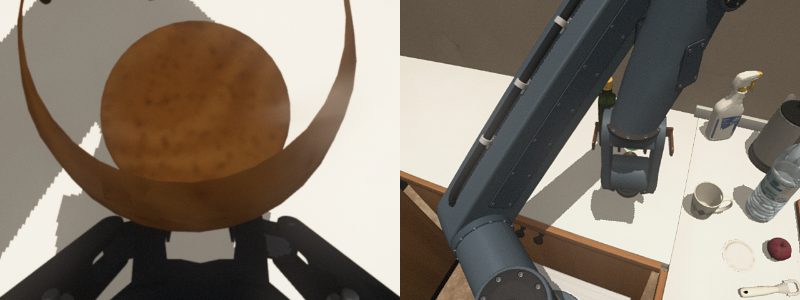

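Run:
```python
from h import *
s=dict(np.load("wrist3.npz")); st=monitor.sense(); M=rot(st["tool_rot"]); P=cloud(s)
print("eye",s["eye"],"in tool",(M.T@(s["eye"]-st["tcp_pos"])).round(4),"fwd in tool",(M.T@rot(s["attitude"])[:,2]).round(3),st["force"])
for u,v in((390//2*2-80,170),(320,170),(320,300),(40,200),(550,200),(300,350),(200,100),(600,60)): print((u,v),P[v,u].round(4), s["depth"][v,u])
hsv=cv2.cvtColor(s["pixels"],cv2.COLOR_RGB2HSV); m=(hsv[...,0]<22)&(hsv[...,1]>110)&np.isfinite(P[...,2])
q=P[m]
for a,b in((.0,.02),(.02,.04),(.04,.06),(.06,.08),(.08,.1),(.1,.12),(.12,.14),(.14,.18)):
    k=q[(q[:,2]>a)&(q[:,2]<b)]
    if len(k)>30:
        c=k[:,:2];A=np.c_[2*c,np.ones(len(c))];o=np.linalg.lstsq(A,(c**2).sum(1),rcond=None)[0];print(a,b,len(k),"ctr",o[:2].round(4),"r",np.sqrt(o[2]+o[:2]@o[:2]).round(4),k.min(0).round(3),k.max(0).round(3))
```

```text
eye [ 0.46181182 -0.05799485  0.17258431] in tool [ 7.840e-02 -1.000e-04 -1.274e-01] fwd in tool [-0.306  0.     0.952] [-0.52639981  0.2491171   0.2081253 ]
(310, 170) [ 0.4785 -0.0529  0.1205] 0.05384261
(320, 170) [ 0.4786 -0.0545  0.121 ] 0.053349856
(320, 300) [nan nan nan] 0.0
(40, 200) [ 0.4747  0.0926 -0.0014] 0.17821012
(550, 200) [ 0.5264 -0.1642 -0.0007] 0.17690842
(300, 350) [nan nan nan] 0.0
(200, 100) [ 0.4858 -0.034   0.1217] 0.054068644
(600, 60) [ 0.6102 -0.1832 -0.0007] 0.18665737
0.0 0.02 51 ctr [0.5861 0.107 ] r 0.0022 [0.583 0.104 0.   ] [0.587 0.11  0.005]
0.06 0.08 33 ctr [ 0.4049 -0.0657] r 0.0414 [ 0.405 -0.087  0.06 ] [ 0.446 -0.018  0.075]
0.1 0.12 4996 ctr [ 0.4772 -0.0506] r 0.0155 [ 0.426 -0.077  0.101] [ 0.502 -0.029  0.12 ]
0.12 0.14 57013 ctr [ 0.4796 -0.0528] r 0.0155 [ 0.459 -0.077  0.12 ] [ 0.502 -0.03   0.123]
```

Wrist view: fingers at (148,225) and (250,225) cradle the mill symmetrically (ring about 20–355 wide); the view passes through the head, so the camera is just over it. I'll add tilt while pushing to pull the hand clear.

```bash
python3 -m pendant '[[[0.0068,0.0002,0.0032,0,0.2,0,0.42],[0.0068,0.0002,0.0033,0,0.2,0,0.42],[0.0066,0.0002,0.0035,0,0.2,0,0.42],[0.0066,0.0002,0.0036,0,0.2,0,0.42],[0.0064,0.0002,0.0039,0,0.2,0,0.42],[0.0063,0.0002,0.004,0,0.2,0,0.42],[0.0062,0.0002,0.0042,0,0.2,0,0.42],[0.0061,0.0002,0.0043,0,0.2,0,0.42],[0.006,0.0002,0.0045,0,0.2,0,0.42],[0.0059,0.0002,0.0046,0,0.2,0,0.42],[0,0,0,0,0,0,0.42]]]'
python3 d.py .5 -.05 .025 39 11.5; python3 t.py
cat > w.py <<'E'
from h import *; import sys
s=eyes.snapshot("wrist"); cv2.imwrite(sys.argv[1],s["pixels"][...,::-1]); st=monitor.sense(); P=cloud(s)
hsv=cv2.cvtColor(s["pixels"],cv2.COLOR_RGB2HSV); m=(hsv[...,0]<22)&(hsv[...,1]>110)&np.isfinite(P[...,2]); q=P[m]
q=q[np.hypot(q[:,0]-st["tcp_pos"][0]-.035,q[:,1]-st["tcp_pos"][1]-.007)<.045]
for a in np.arange(.0,.18,.02):
    k=q[(q[:,2]>a)&(q[:,2]<a+.02)]
    if len(k)>100: print(a.round(2),len(k),k.min(0).round(3),k.max(0).round(3))
E
python3 w.py pics/a4.png
```

```text
t: 11.0
tcp_pos: [0.5036, -0.0509, 0.023]
tool_rot: [0.939, 0.093, 0.329, -0.034]
force: [-0.0, -0.6, -0.9]
finger_gap: 0.42
gripper_force: 0.2
t 11.0 q [-0.587  0.935  2.299  2.426  0.742 -1.664] p [ 0.5036 -0.0509  0.023 ] F [-0.04 -0.6  -0.93] gap 0.42
tilt 38.6 dir 11.6 ydir [ 0.198 -0.98  -0.003]
turn total/0.12 [-0.011  0.052 -0.026]
shift/0.8 in present axes [-0.0017 -0.002  -0.0046] in target axes [-0.0017 -0.002  -0.0046] mm [-3.6  0.9  2. ]
mill [ 0.5392 -0.044 ] n 393 r px 11.8 topZ 0.161 in pad frame mm [-125.3    2.4] tcp->mill [36.5 -1.1]
0.0 1419 [ 0.51  -0.072  0.003] [ 0.539 -0.018  0.019]
0.02 702 [ 0.512 -0.069  0.02 ] [ 0.536 -0.022  0.04 ]
0.04 3393 [ 0.512 -0.069  0.04 ] [ 0.543 -0.019  0.06 ]
0.06 3977 [ 0.516 -0.065  0.06 ] [ 0.542 -0.023  0.08 ]
0.08 2131 [ 0.518 -0.061  0.08 ] [ 0.536 -0.028  0.1  ]
0.1 5815 [ 0.514 -0.067  0.1  ] [ 0.536 -0.022  0.12 ]
0.12 6848 [ 0.514 -0.067  0.12 ] [ 0.536 -0.022  0.134]
```

View pics/a4.png

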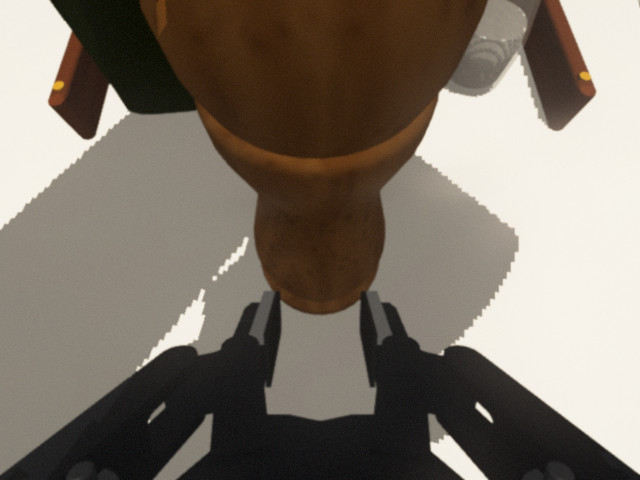

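Mill upright, cradled between both fingertips at (270,295)/(370,295), centred; the bay lies ahead. Keep pushing straight.

```bash
python3 -m pendant '[[[0.0073,0,0.0057,0,0,0,0.42],[0.0073,0,0.0057,0,0,0,0.42],[0.0073,0,0.0057,0,0,0,0.42],[0.0073,0,0.0057,0,0,0,0.42],[0.0073,0,0.0057,0,0,0,0.42],[0.0073,0,0.0057,0,0,0,0.42],[0.0073,0,0.0057,0,0,0,0.42],[0.0073,0,0.0057,0,0,0,0.42],[0.0073,0,0.0057,0,0,0,0.42],[0.0073,0,0.0057,0,0,0,0.42],[0,0,0,0,0,0,0.42]]]'
python3 d.py; python3 t.py; python3 w.py pics/a5.png
```

```text
t: 12.2
tcp_pos: [0.5779, -0.0362, 0.0249]
tool_rot: [0.938, 0.094, 0.331, -0.034]
force: [0.1, 0.2, 0.2]
finger_gap: 0.417
gripper_force: 0.0
t 12.2 q [-0.449  0.88   2.121  2.362  0.571 -1.411] p [ 0.5779 -0.0362  0.0249] F [0.11 0.19 0.16] gap 0.417
tilt 38.8 dir 11.5 ydir [ 0.199 -0.98  -0.001]
mill [1.0638 0.7218] n 0 r px 0.0 topZ nan in pad frame mm [552.7 636.6] tcp->mill [639.1 634.6]
0.0 1557 [ 0.584 -0.057  0.002] [0.622 0.015 0.02 ]
0.02 1015 [ 0.585 -0.072  0.02 ] [0.63  0.016 0.04 ]
0.04 3201 [ 0.586 -0.054  0.04 ] [ 0.616 -0.005  0.06 ]
0.06 3667 [ 0.589 -0.05   0.06 ] [ 0.617 -0.007  0.08 ]
0.08 1690 [ 0.589 -0.046  0.08 ] [ 0.609 -0.014  0.1  ]
0.1 5742 [ 0.586 -0.051  0.1  ] [ 0.609 -0.007  0.12 ]
0.12 5542 [ 0.585 -0.051  0.12 ] [ 0.608 -0.008  0.135]
  return np.nanmean(a, axis, out=out, keepdims=keepdims)
```

View pics/a5.png

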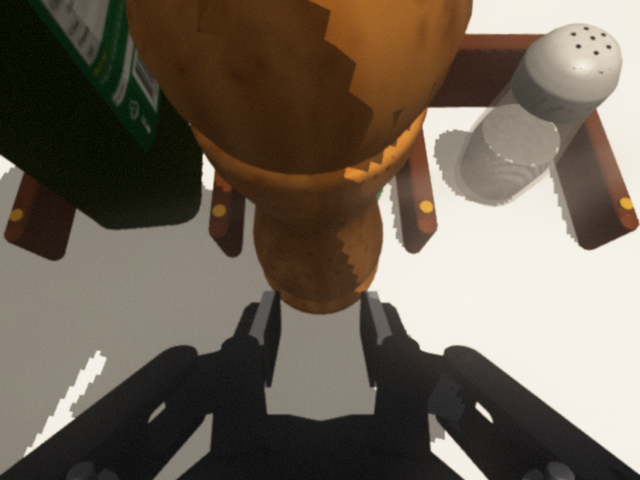

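Mill centred between the bay's divider ends (219,210) and (427,207), foot at (320,305), bottle and shaker clear. About 47 mm to go.

```bash
python3 -m pendant '[[[0.0072,0,0.0058,0,0,0,0.42],[0.0072,0,0.0058,0,0,0,0.42],[0.0072,0,0.0058,0,0,0,0.42],[0.0072,0,0.0058,0,0,0,0.42],[0.0072,0,0.0058,0,0,0,0.42],[0.0049,0,0.0039,0,0,0,0.42],[0.0037,0,0.0029,0,0,0,0.42],[0,0,0,0,0,0,0.42],[0,0,0,0,0,0,0.42]]]'
python3 d.py; python3 w.py pics/a6.png
```

```text
t: 13.2
tcp_pos: [0.6214, -0.0271, 0.0245]
tool_rot: [0.939, 0.094, 0.33, -0.034]
force: [-0.6, 0.3, -0.8]
finger_gap: 0.425
gripper_force: 0.0
t 13.2 q [-0.387  0.871  2.014  2.292  0.481 -1.258] p [ 0.6214 -0.0271  0.0245] F [-0.61  0.26 -0.83] gap 0.425
tilt 38.7 dir 11.6 ydir [ 0.198 -0.98  -0.002]
0.0 1802 [ 0.629 -0.063  0.002] [0.68  0.024 0.02 ]
0.02 1635 [ 0.629 -0.065  0.02 ] [0.68  0.025 0.04 ]
0.04 3280 [ 0.63  -0.046  0.04 ] [0.661 0.004 0.06 ]
0.06 3715 [ 0.634 -0.041  0.06 ] [0.661 0.001 0.08 ]
0.08 1761 [ 0.635 -0.037  0.08 ] [ 0.653 -0.005  0.1  ]
0.1 6077 [ 0.631 -0.043  0.1  ] [0.654 0.002 0.12 ]
0.12 5781 [ 0.63  -0.042  0.12 ] [0.653 0.    0.134]
```

View pics/a6.png

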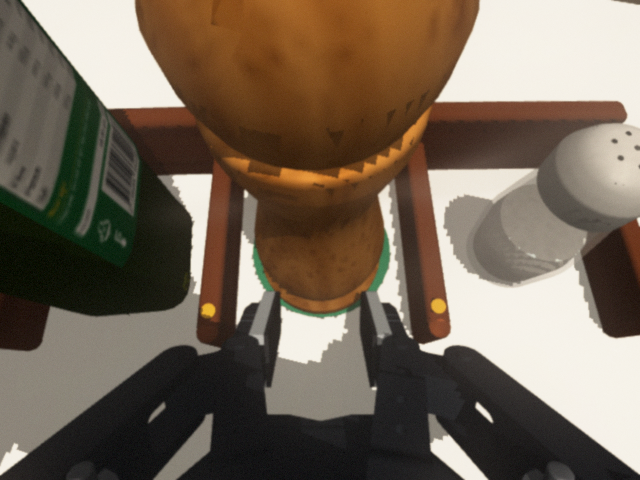

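Foot sits on the felt: green shows on both sides (255/388,255) and at the front edge (330,314); about −5 mm along, centred across. Back off straight.

```bash
python3 -m pendant '[[[-0.0073,0,-0.0058,0,0,0,0.42],[-0.0146,0,-0.0116,0,0,0,0.42],[-0.0195,0,-0.0156,0,0,0,0.42],[-0.0195,0,-0.0156,0,0,0,0.42],[-0.0195,0,-0.0156,0,0,0,0.42],[0,0,0,0,0,0,0.42],[0,0,0,0,0,0,0.42]]]'
python3 d.py; python3 w.py pics/a7.png
python3 - <<'E'
from h import *
s=eyes.snapshot("wrist");P=cloud(s);hsv=cv2.cvtColor(s["pixels"],cv2.COLOR_RGB2HSV);q=P[(hsv[...,0]<22)&(hsv[...,1]>110)]
q=q[(q[:,2]>.05)&(q[:,2]<.17)&(np.hypot(q[:,0]-.66,q[:,1]+.02)<.05)]
a=np.radians(12.5);Rk=np.array([[np.cos(a),np.sin(a)],[-np.sin(a),np.cos(a)]])
for z in(.045,.065,.085,.105,.125,.145):
    k=q[abs(q[:,2]-z)<.01]
    if len(k)>50: k=(k[:,:2]-[.662,-.0193])@Rk.T*1e3; print(z,"near edge x",k[:,0].min().round(1),"y range",k[:,1].min().round(1),k[:,1].max().round(1))
E
```

```text
t: 13.95
tcp_pos: [0.5405, -0.0439, 0.0243]
tool_rot: [0.939, 0.093, 0.33, -0.034]
force: [0.3, 0.4, -0.6]
finger_gap: 0.417
gripper_force: 0.0
t 13.95 q [-0.512  0.899  2.21   2.4    0.651 -1.531] p [ 0.5405 -0.0439  0.0243] F [ 0.29  0.45 -0.58] gap 0.417
tilt 38.7 dir 11.5 ydir [ 0.197 -0.98  -0.003]
0.045 near edge x -30.9 y range -23.1 25.0
0.065 near edge x -29.0 y range -22.1 23.8
0.085 near edge x -26.2 y range -17.3 20.2
```

View pics/a7.png

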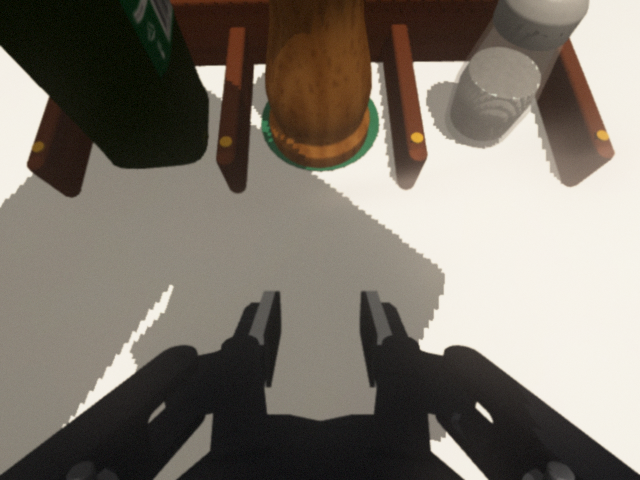

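The mill stands upright on the disc (foot at (320,145), green visible all round), between the dividers at (232,110) and (410,110). The fingers are clear, and the bottle and shaker have not moved.

```bash
python3 -c "from station import job; print(job.sign_off())"
```

```text
the job is handed in; nothing more can be done
None
```

The job is handed in: the pepper mill stands upright in the bay with the green disc, about 5 mm short of its centre and 1 mm off to the side, after about 14 s of the 64 s allowed, with the robot clear and the other objects left alone; no verdict was reported back.

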